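# Snap the cap onto the slip-trailing bottle

### The arm

A 6-joint arm with a two-finger parallel gripper is mounted at the origin on the work surface. World frame = base frame: x ahead of the robot, y to its left, z up, the work surface at z = 0. Lengths are in mm, angles in degrees, forces in N, time in s.
With the tool pointing down it reaches from about 350 to 850 mm from the base axis. Payload 8.1 kg.
Tool frame: the origin (TCP) lies midway between the tips of the shut fingers; the grasp point (between the pads) lies 19 mm behind it; z points along the fingers, y is the line along which they close (so a half turn about z gives the same grasp; the last joint's range is limited). The gripper opens to 85 mm and grips with 20 to 120 N. Pads are 22 mm wide; open, the fingers measure 114 mm over their backs; the gripper's body (76 mm by 85 mm) begins 54 mm behind the grasp point. The pads swing forward as they close: fully open they stand 13 mm farther back than shut.
Start: joints at [61.398, 7.471, 85.268, -0, 87.261, -4.893], TCP at [241.235, 549.373, 231.292] pointing down, gripper open.
Joint ranges: [-169.43, 169.43], [-51.17, 129.36], [1.28, 143.12], [-76.62, 256.62], [0, 156.53], [-152.29, 152.29]. Speed limits (degrees/s): [136.94, 136.94, 159.86, 180, 180, 180].

### API

Orientations are given as [roll, pitch, yaw] about the fixed x, y, z axes, in that order (R = Rz(yaw) Ry(pitch) Rx(roll)).
In Python, from bench import r gives the robot as it stands. The module is installed in compiled form; this text tells all that it offers.
- The arm moves only by the tool jog_arm, never from a script. Its argument "rows" is a list of rows, each a list of 2 entries, a list of its own where there are three numbers: the shift along the tool's x, y, z in mm, then the turn, a rotation vector about the tool's x, y, z in rad. A call has 1 to 10 rows; each row is the pose to reach, as a shift and turn from the pose commanded when the call began, along the tool's axes at that moment; what a row does not reach only later rows make up. A row lasts 1/10 s, in which the tool goes at most 50 mm and 8.59 degrees, less where a joint would pass 70% of its speed; a pose out of reach is approached as far as the arm can. A call with a gripper value outside its range is refused whole. "grip" is the finger opening in mm, from 0 to 85.4, set as the call begins (left out, the last holds). The fingers move at their own pace and stop on an object; "force" is the grip in N (left out, the last holds). Time passes only in rows, so rows that repeat a pose let the fingers close. It gives the time, the measured TCP pose, the force, the opening and the grip force at its end, in the units of the state.
- r.sense(): the state, without advancing time (a new reading comes with each control period).
- r.snapshot(name): name is "scene" or "top"; returns (picture, depth): 480x640x3 uint8, blue, green, red; 480x640 float32, mm along the optical axis (not along the pixel's ray), 0 where there is no reading.
- r.camera_params(name): a dict with "fx", "fy", "cx", "cy" (pixels), "pose" (4x4, takes a point from camera to world coordinates). Camera axes: x right, y down, z forward; pixel columns grow to the right and rows downward; lengths in mm; the calibration is good to about 2 mm. A picture is of the moment at which its call begins. camera_params takes no time and is no camera call.
- r.hand_in(): hands the job in; it is judged then, once.
The state is a dict: "time": time; "joint_pos": joint angles; "qd": joint speeds; "joint_efforts": joint torques, N m; "tool_pos": TCP position; "tcp_rot": TCP orientation; "ft_force": force on the tool from outside, world axes, zero at the start; "wrist_torque": the same for the moment, N m; "finger_gap": finger opening in mm; "grip_force": force on a finger pad.
Only numpy, scipy, OpenCV 4.12 (cv2) and the standard library are available. Lean on these libraries where they do the work, as an engineer would, in place of code of your own. Each camera call takes 0.05 s, during which the arm holds its last target. There are 200 camera calls.

### The job

One slip-trailing bottle in the wooden rack has been left with its nozzle bare and would dry up. Take its tall black snap cap from the bench, put it mouth down over the nozzle and press it straight down, through the click as its lip passes the bead and on until it sits fully home on the bottle's collar. Finish while still holding the cap and pressing it firmly down (do not let go), without ramming it and with everything else left standing where it is.

Things in the scene. Friction and masses are not known exactly. Their poses are not given: they have to be found in the camera images.
- cap_center (a point): The loose snap cap: a black plastic overcap, round, 44 mm in diameter and 50 mm tall, 24 to 42 g, standing mouth down on the bench at the start; its place is swapped at random with the jar lid's and the bowl's. This point is on its axis, half-way up (25 mm above the mouth rim); z points from the mouth to the closed top. Grip it across the diameter at any yaw.
- cap_mouth (a point): Centre of the cap's open mouth, in the plane of its lower rim; z towards the closed top. At the mouth an inward lip 4 mm high has a bore of 31 mm; above it the hollow is 37 mm wide and 42 mm high.
- seat (a point): On the uncapped bottle: centre of the flat top (42 mm in diameter) of its screw collar, where the cap's rim ends up resting; z up. Round the 28 mm stud above it (16 mm high, chamfered) runs a springy snap bead, 35 mm across at its widest, 7 to 8 mm above the seat, ramped above, undercut below; the cap's lip locks under it.
- nozzle_tip (a point): Tip of the bare nozzle, 42 mm above the seat on the same axis; the nozzle is 5 mm wide at the tip and 16 mm at its foot on the stud, and goes inside the cap.
- trailer: The uncapped bottle, 60 mm in diameter, fixed upright in the rack; origin at its foot, 120 mm below the seat. A cap coming down meets the bead with its rim about 12 mm above the seat; resistance climbs to about 10 to 20 N, drops sharply (the click) as the rim goes from 8 to 4 mm above the seat, then rises stiffly when the rim stands on the seat.
- cap: The snap cap as a body; origin at the centre of its mouth.
- rack: Wooden bottle rack, 90 x 330 x 72 mm, fixed; origin under its centre, y along the row of three bottles, which stand 95 mm apart in any order. Two of them, otherwise identical, already wear the same black cap, fixed, reaching 182 mm above the bench.
- jar_lid: Bystander: flat black screw lid of a glaze jar, 71 mm in diameter, 19 mm high (not the cap).
- bowl: Bystander: unfired clay bowl, 110 mm across, 55 mm high; origin under its centre.
- jar: Bystander: white glaze jar, 68 mm in diameter, 95 mm high; origin under its centre.
- mug: Bystander: terracotta mug, 84 mm across, 90 mm high, handle at its +y; origin under its centre.
- wood_knife: Bystander: flat wooden modelling knife, 180 x 20 x 7 mm, along its x.
- loop_tool: Bystander: trimming tool with a wire loop, 175 mm long, 11 mm thick, along its x.
- rib: Bystander: flat wooden throwing rib, about 67 x 60 x 5 mm.
Not all that is in view belongs to the job. Of the things shaped like the cap, the black one is meant.

How it is judged (in metres and radians):
On the way, in this order (a step that is already met when the one before it is completed fails the run):
1. the cap has been picked up off the bench (height (world z) of cap_mouth above 0.05 m and contact force between the fingers and cap above 0.5 N), for 0.1 s.
2. the cap has snapped past the bead onto the bottle (z of cap_mouth in the frame of seat below 0.003 m and horizontal distance between cap_mouth and seat below 0.004 m), for 0.1 s.
At the end, for the whole second after the job is handed in: The cap sits fully home on the uncapped bottle: rim within 1.5 mm of the collar face, on its axis within 4 mm, upright within 0.06 rad, and through the last second the fingers still hold or bear on it and it is pressed onto the bottle with more than 4 N (z of cap_mouth in the frame of seat between -0.004 and 0.0015 m and horizontal distance between cap_mouth and seat below 0.004 m and angle between cap_mouth's own z axis and vertical below 0.06 rad and contact force between cap and trailer above 4 N and contact force between the fingers and cap above 1 N); the arm keeps its last pose, push and grip.
It fails at once if the cap is rammed onto the bottle with more than 70 N (contact force between cap and trailer above 70 N).
It fails at once if a bystander is pushed more than 30 mm or tipped over (distance of any of jar_lid, bowl, jar, mug, wood_knife, loop_tool, rib from where it was at the start of the episode above 0.03 m or angle between any of bowl, jar, mug's own z axis and vertical above 0.5 rad).
It also fails if it takes over 48 s, if anything falls off the work surface, if the arm or the gripper's body presses on something with over 40 N, if the wrist force passes 120 N, or if a joint passes its speed limit or range.

## Working session

There is one attempt and no reset: what is moved stays moved. The work goes in short steps, Python scripts to look and compute and a tool call to move; the robot and the scene stay as the last step left them, time stands still between calls to the robot, and variables do not carry over. Pictures are saved under pics/ and viewed, at most 10 in all, crops included, and the job is handed in when it is done.

Besides the shell and the picture viewer there is one more tool, called after "Emit:" as name(argument=value, ...) on one line, values as JSON. jog_arm: Moves the arm, as the interface text tells. Its arguments: {"type":"object","properties":{"rows":{"type":"array"},"grip":{"type":"number"},"force":{"type":"number"}},"required":["rows"]}

```bash
mkdir -p pics
python3 - <<'E'
from bench import r
import cv2,numpy as np
for n in("scene","top"):
    p,d=r.snapshot(n);cv2.imwrite(f"pics/{n}0.png",p);np.save(f"{n}0.npy",d)
    c=r.camera_params(n);print(n,c["fx"],c["cx"],c["cy"],np.round(c["pose"],3).tolist(),(d==0).mean())
s=r.sense();print(s)
E
```

```text
scene 468.4368705236632 320.5075575239776 241.82883897551696 [[-0.601, 0.488, -0.633, 1235.305], [0.799, 0.368, -0.475, 571.432], [0.001, -0.791, -0.612, 825.772], [0.0, 0.0, 0.0, 1.0]] 0.014111328125
top 497.9549831252227 312.31015703180606 240.8083431841612 [[-0.006, -0.981, 0.194, 358.935], [-1.0, 0.007, 0.002, 32.931], [-0.004, -0.194, -0.981, 1096.547], [0.0, 0.0, 0.0, 1.0]] 0.004000651041666667
{'time': 0.1, 'joint_pos': array([ 6.13976107e+01,  7.51023318e+00,  8.53239584e+01,  3.49174234e-04,
        8.72622434e+01, -4.89011805e+00]), 'qd': array([-1.14538842e-04, -7.41650664e-02, -1.50123079e-01,  5.44619106e-02,
       -1.59410720e-02,  2.87517720e-02]), 'joint_efforts': array([ 5.22422033e-04, -5.70948136e+01, -5.01945126e+01, -1.69192085e-04,
        8.00770096e-03,  1.12894227e-05]), 'tool_pos': array([240.99363671, 548.92436216, 230.34624506]), 'tcp_rot': array([-1.79903946e+02, -8.56807900e-03,  1.56287705e+02]), 'ft_force': array([-0.58720296, -0.41409255, -0.45061375]), 'wrist_torque': array([-0.01005339,  0.02215249,  0.04548796]), 'grip_force': 0.0, 'finger_gap': 85.1235149313125}
```

View pics/scene0.png

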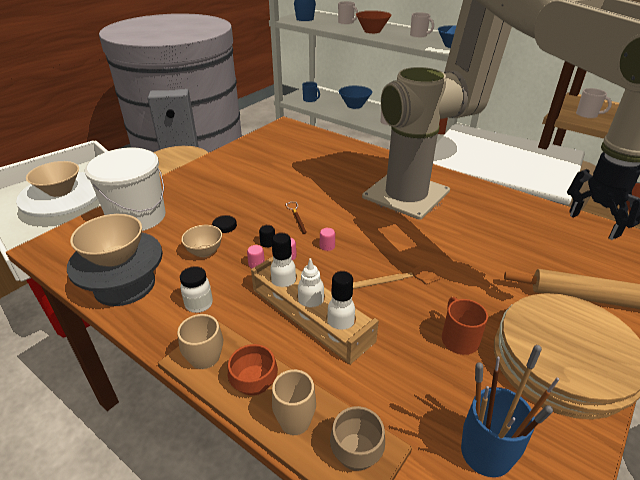

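View pics/top0.png

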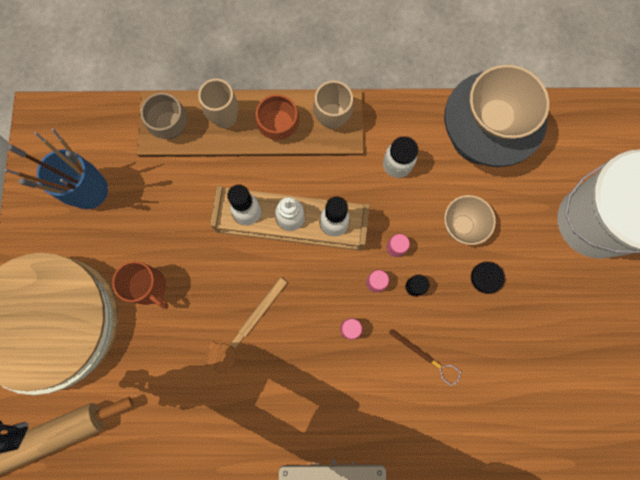

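The top view shows these candidates for the cap:
- Small black round at (417,286).
- Flat jar lid at (488,277).
- Jar's own lid at (404,150).
- Fixed caps on bottles at (240,195) and (336,207).
- Pink decoys at (399,245), (378,281) and (351,329).

I choose (417,286), which is (267,235) in the scene view. The bare bottle is the middle one, at (290,208).

```bash
cat > h.py <<'E'
import cv2,numpy as np
from bench import r
def cloud(n,d):
    c=r.camera_params(n);v,u=np.mgrid[:480,:640]
    P=np.stack([(u-c["cx"])/c["fx"]*d,(v-c["cy"])/c["fy"]*d,d],-1)
    return P@c["pose"][:3,:3].T+c["pose"][:3,3]
def ray(n,u,v,z):
    c=r.camera_params(n);w=c["pose"][:3,:3]@[(u-c["cx"])/c["fx"],(v-c["cy"])/c["fy"],1];o=c["pose"][:3,3]
    return o+w*(z-o[2])/w[2]
def circ(P):
    A=np.c_[P,np.ones(len(P))];s=np.linalg.lstsq(A,(P**2).sum(1),rcond=None)[0]
    c=s[:2]/2;return c,np.sqrt(s[2]+c@c)
E
python3 - <<'E'
from h import *
def blob(n,img,d,box,z,sel,zt=6):
    W=cloud(n,d);u0,v0,u1,v1=box;m=np.zeros((480,640),np.uint8)
    m[v0:v1,u0:u1]=(sel(img)&(abs(W[...,2]-z)<zt)&(d>0))[v0:v1,u0:u1]
    k,l,st,_=cv2.connectedComponentsWithStats(m)
    i=1+np.argmax(st[1:,4]);mm=(l==i).astype(np.uint8)
    c=max(cv2.findContours(mm,0,1)[0],key=cv2.contourArea if True else len)[:,0]
    zz=np.median(W[...,2][l==i])
    P=np.array([ray(n,a,b,z)[:2] for a,b in c]);o,e=cv2.minEnclosingCircle(P.astype(np.float32))
    cc,rr=circ(P);print(n,box,"px",st[i,4],"z",zz.round(1),"fit",cc.round(1),rr.round(1),"cloud mean",W[l==i][:,:2].mean(0).round(1))
I={n:(cv2.imread(f"pics/{n}0.png"),np.load(f"{n}0.npy")) for n in("scene","top")}
dark=lambda p:p.max(-1)<70
pink=lambda p:(p[...,2]>130)&(p[...,1].astype(int)<p[...,0])
white=lambda p:p.min(-1)>110
blob("top",*I["top"],(400,268,436,302),50,dark)
blob("scene",*I["scene"],(255,222,280,248),50,dark)
for b in((385,230,415,260),(362,266,394,296),(338,315,366,343)):blob("top",*I["top"],b,50,pink)
for b in((222,180,258,212),(320,193,352,222)):blob("top",*I["top"],b,182,dark)
for b in((268,228,296,262),(328,266,360,300)):blob("scene",*I["scene"],b,182,dark)
blob("top",*I["top"],(466,258,510,296),19,dark)
# middle bottle
for n,b in(("top",(268,190,312,232)),("scene",(294,255,330,308))):
    p,d=I[n];W=cloud(n,d);S=W[b[1]:b[3],b[0]:b[2]].reshape(-1,3);T=S[S[:,2]>160]
    print(n,"max z",S[:,2].max().round(1),"above160",len(T),T.mean(0).round(1))
    for lo,hi in((136,150),(150,165),(165,185)):
        q=S[(S[:,2]>lo)&(S[:,2]<hi)];print(lo,len(q),q.mean(0).round(1))
a=cv2.resize(I["top"][0][160:310,210:450],None,fx=3,fy=3,interpolation=2);cv2.imwrite("pics/crop.png",a[:600,:800])
E
```

```text
top (400, 268, 436, 302) px 315 z 50.9 fit [ 471.7 -188.2] 20.2 cloud mean [ 471.6 -188. ]
scene (255, 222, 280, 248) px 124 z 50.5 fit [ 479.6 -184.8] 21.4 cloud mean [ 480.  -184.5]
top (385, 230, 415, 260) px 312 z 50.8 fit [ 559.8 -150.3] 20.7 cloud mean [ 559.6 -150.2]
top (362, 266, 394, 296) px 326 z 50.6 fit [ 482.2 -103.2] 20.6 cloud mean [ 482.1 -103.2]
top (338, 315, 366, 343) px 331 z 50.8 fit [381.1 -44.1] 20.2 cloud mean [381.1 -44.1]
top (222, 180, 258, 212) px 350 z 182.4 fit [630.1 176. ] 19.7 cloud mean [630. 176.]
top (320, 193, 352, 222) px 355 z 182.7 fit [605.3 -10.7] 19.7 cloud mean [605.1 -10.7]
scene (268, 228, 296, 262) px 185 z 182.8 fit [614.2  -7.5] 21.1 cloud mean [614.7  -7.2]
scene (328, 266, 360, 300) px 251 z 182.6 fit [640.1 179.7] 21.2 cloud mean [640.2 180. ]
top (466, 258, 510, 296) px 782 z 20.0 fit [ 489.9 -345.2] 33.5 cloud mean [ 489.6 -344.9]
top max z 1096.5 above160 31 [576.5  74.9 317.8]
136 168 [617.7  82.5 145.5]
150 48 [618.3  82.9 154.3]
165 18 [618.7  82.2 170.8]
scene max z 825.8 above160 43 [809.8 232.1 366. ]
136 107 [629.1  87.8 145.3]
150 43 [627.   85.7 155.7]
165 18 [624.8  85.  170.2]
```

View pics/crop.png

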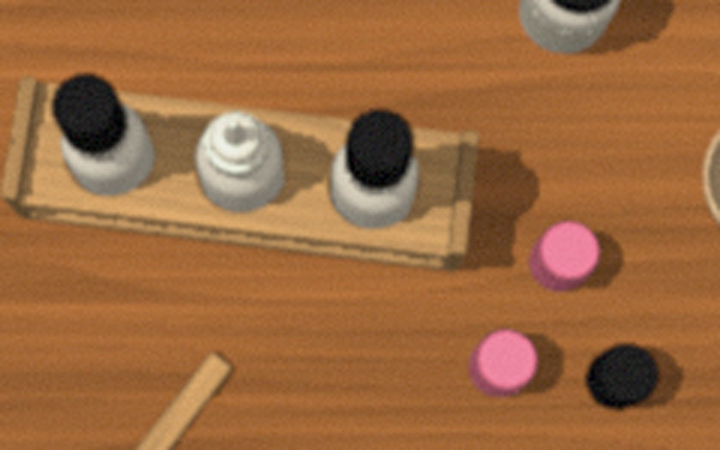

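The crop confirms that (417,286) is the black cap standing alone. The bare nozzle is on the middle bottle, at (290,202) in the full image. The two views disagree by about 9 mm because the side walls are leaking into the fits, so I'll refit using only the far rims at known radius.

```bash
cat >> h.py <<'E'
from scipy.optimize import least_squares
def rim(n,img,box,z,R=22,sel=lambda p:p.max(-1)<70):
    u0,v0,u1,v1=box;m=np.zeros((480,640),np.uint8);m[v0:v1,u0:u1]=sel(img)[v0:v1,u0:u1]
    c=max(cv2.findContours(m,0,1)[0],key=cv2.contourArea)[:,0]
    P=np.array([ray(n,a,b,z)[:2] for a,b in c]);cam=r.camera_params(n)["pose"][:2,3]
    k=P.mean(0);h=r.camera_params(n)["pose"][2,3]
    px=(h-z)/r.camera_params(n)["fx"]*.5
    for _ in range(8):
        w=(k-cam)/np.linalg.norm(k-cam);q=P-k;s=q@w>-0.0*R
        f=least_squares(lambda x:np.hypot(*(P[s]-x).T)-(R-px),k,loss="soft_l1");k=f.x
    return k.round(1),np.abs(f.fun).mean().round(2),s.sum()
E
python3 - <<'E'
from h import *
I={n:cv2.imread(f"pics/{n}0.png") for n in("scene","top")}
print("cap",rim("top",I["top"],(400,268,436,302),50),rim("scene",I["scene"],(255,222,278,248),50))
print("bcapL",rim("top",I["top"],(222,180,262,214),182),rim("scene",I["scene"],(328,266,360,302),182))
print("bcapR",rim("top",I["top"],(320,193,352,224),182),rim("scene",I["scene"],(268,228,296,262),182))
# nozzle tip pixel: zoomed crops
a=cv2.resize(I["top"][190:235,265:315],None,fx=8,fy=8,interpolation=2);b=cv2.resize(I["scene"][252:310,290:335],None,fx=8,fy=8,interpolation=2)
o=np.zeros((464,760,3),np.uint8);o[:360,:400]=a;o[:464,400:760]=b;cv2.imwrite("pics/noz.png",o)
E
```

```text
cap (array([ 470.8, -187.7]), np.float64(0.72), np.int64(28)) (array([ 479.5, -185.7]), np.float64(1.27), np.int64(17))
bcapL (array([628.6, 175.4]), np.float64(0.83), np.int64(31)) (array([640. , 179.6]), np.float64(0.84), np.int64(24))
bcapR (array([603.7, -10.5]), np.float64(0.96), np.int64(31)) (array([615.6, -30.4]), np.float64(7.06), np.int64(32))
```

View pics/noz.png

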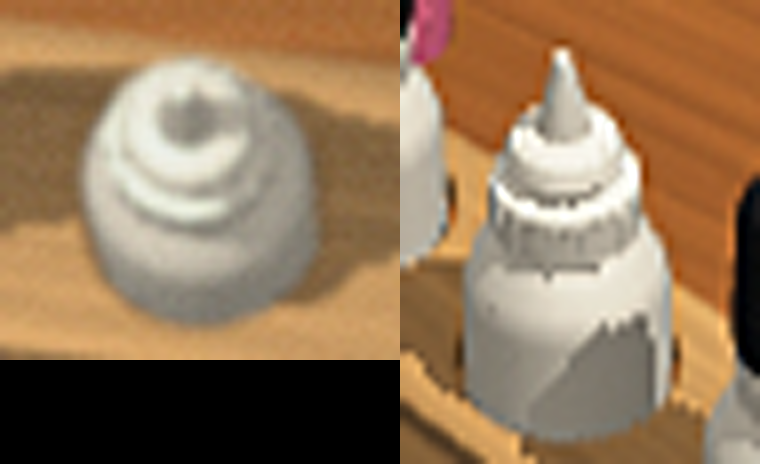

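The zoom shows the bare nozzle tip at about top (288.5,202) and scene (310,258.5). The views still disagree by a steady offset of about 10 mm, so I'll check the calibration against the table plane and the robot's own base and gripper.

Run:
```python
from h import *
for n in("top","scene"):
    W=cloud(n,np.load(f"{n}0.npy"));p=cv2.imread(f"pics/{n}0.png").astype(int)
    s=(abs(W[...,2])<12)&(W[...,0]>250)&(W[...,0]<800)&(abs(W[...,1])<400)&(p[...,2]>p[...,0]+50)
    P=W[s];A=np.c_[P[:,:2],np.ones(len(P))];f=np.linalg.lstsq(A,P[:,2],rcond=None)[0];f=np.linalg.lstsq(A[abs(A@f-P[:,2])<3],P[abs(A@f-P[:,2])<3][:,2],rcond=None)[0]
    print(n,"plane",f.round(4),"z at (550,0)",(f@[550,0,1]).round(2))
print("tip top",ray("top",288.5,202,174),"scene",ray("scene",310,258.5,174))
# base plate: known symmetric about y=0
p=cv2.imread("pics/top0.png");print("plate corners top",ray("top",279,467,10),ray("top",386,467,10))
for u,v in((365,193),(412,215),(450,184)):print("plate scene",ray("scene",u,v,10).round(1))
```

```text
top plane [-1.0000e-03 -3.0000e-04  1.6473e+00] z at (550,0) 1.11
scene plane [-3.0000e-04 -8.0000e-04  1.5173e+00] z at (550,0) 1.37
tip top [617.98635171  80.46120438 174.        ] scene [622.07226634  82.46832493 174.        ]
plate corners top [104.05014232 106.41409462  10.        ] [ 102.94561873 -111.88571103   10.        ]
plate scene [  93.  -103.3   10. ]
plate scene [113.9  81.4  10. ]
plate scene [-129.3   95.6   10. ]
```

Emit:
jog_arm(rows=[[[0, 0, 0], [0, 0, 0]]])

```text
time: 0.2
tool_pos: [241.1, 549.1, 230.7]
tcp_rot: [-179.9, -0.0, 156.3]
ft_force: [1.2, 0.2, -0.1]
finger_gap: 85.7
grip_force: 0.0
```

Emit:
jog_arm(rows=[[[-254, -290, 20], [0, 0, 0.97]], [[-254, -290, 20], [0, 0, 0.97]], [[-254, -290, 20], [0, 0, 0.97]], [[-254, -290, 20], [0, 0, 0.97]], [[-254, -290, 20], [0, 0, 0.97]], [[-254, -290, 20], [0, 0, 0.97]], [[-254, -290, 20], [0, 0, 0.97]], [[-254, -290, 20], [0, 0, 0.97]], [[-254, -290, 20], [0, 0, 0.97]], [[-254, -290, 20], [0, 0, 0.97]]])

```text
time: 1.2
tool_pos: [357.4, 181.1, 211.3]
tcp_rot: [180.0, -0.0, 100.6]
ft_force: [-1.0, 0.5, 0.8]
finger_gap: 85.7
grip_force: 0.0
```

```bash
cat >> h.py <<'E'
from scipy.spatial.transform import Rotation as Ro
def go(x,y,z,yaw):
    s=r.sense();A=Ro.from_euler("xyz",s["tcp_rot"],degrees=True);B=Ro.from_euler("xyz",[180,0,yaw],degrees=True)
    print("at",s["tool_pos"].round(1),s["tcp_rot"].round(2),"t",s["time"],"shift",A.inv().apply(np.array([x,y,z])-s["tool_pos"]).round(1),"turn",(A.inv()*B).as_rotvec().round(3))
E
python3 -c "
from h import *
go(474,-187,150,45)"
```

```text
at [357.4 181.1 211.3] [ 1.7999e+02 -2.0000e-02  1.0056e+02] t 1.2 shift [-383.3   47.1   61.2] turn [ 0.   -0.    0.97]
```

Emit:
jog_arm(rows=[[[-383, 47, 40], [0, 0, 0.97]], [[-383, 47, 40], [0, 0, 0.97]], [[-383, 47, 61], [0, 0, 0.97]], [[-383, 47, 61], [0, 0, 0.97]], [[-383, 47, 61], [0, 0, 0.97]], [[-383, 47, 61], [0, 0, 0.97]], [[-383, 47, 61], [0, 0, 0.97]], [[-383, 47, 61], [0, 0, 0.97]], [[-383, 47, 61], [0, 0, 0.97]], [[-383, 47, 61], [0, 0, 0.97]]])

```text
time: 2.2
tool_pos: [474.9, -185.1, 149.5]
tcp_rot: [-179.9, 0.0, 45.1]
ft_force: [0.8, 0.3, 0.8]
finger_gap: 85.6
grip_force: 0.0
```

```bash
python3 -c "
from h import *
go(474,-187,10,45)"
```

```text
at [ 474.9 -185.1  149.5] [-1.7988e+02  1.0000e-02  4.5140e+01] t 2.2 shift [ -1.9   1.  139.5] turn [-0.002  0.     0.003]
```

Emit:
jog_arm(rows=[[[-1, 0, 30], [0, 0, 0]], [[-1, 0, 60], [0, 0, 0]], [[-1, 0, 80], [0, 0, 0]], [[-1, 0, 100], [0, 0, 0]], [[-1, 0, 112], [0, 0, 0]], [[-1, 0, 122], [0, 0, 0]], [[-1, 0, 130], [0, 0, 0]], [[-1, 0, 136], [0, 0, 0]], [[-1, 0, 139], [0, 0, 0]], [[-1, 0, 139], [0, 0, 0]]])

```text
time: 3.2
tool_pos: [473.9, -186.6, 11.2]
tcp_rot: [-180.0, 0.0, 45.1]
ft_force: [-0.7, 0.9, -0.3]
finger_gap: 85.6
grip_force: 0.0
```

```bash
python3 -c "
from h import *
go(474,-187,10,45);s=r.sense();print(s['ft_force'])
p,d=r.snapshot('scene');cv2.imwrite('pics/s2.png',cv2.resize(p[170:290,190:350],None,fx=4,fy=4,interpolation=2))"
```

```text
at [ 473.9 -186.6   11.2] [-179.99    0.     45.13] t 3.2 shift [-0.2  0.4  1.2] turn [-0.     0.     0.002]
[-0.65558487  0.89313574 -0.26819164]
```

View pics/s2.png

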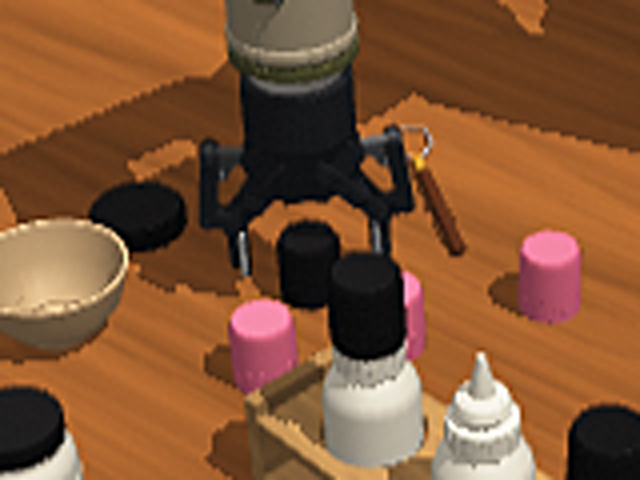

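The cap, at about (308,265) in the crop, sits centred between the open fingers, which are clear of the pink decoys. I'll close on it.

Emit:
jog_arm(rows=[[[0, 0, 0], [0, 0, 0]], [[0, 0, 0], [0, 0, 0]], [[0, 0, 0], [0, 0, 0]], [[0, 0, 0], [0, 0, 0]], [[0, 0, 0], [0, 0, 0]], [[0, 0, 0], [0, 0, 0]], [[0, 0, 0], [0, 0, 0]], [[0, 0, 0], [0, 0, 0]], [[0, 0, 0], [0, 0, 0]], [[0, 0, 0], [0, 0, 0]]], grip=38, force=90)

```text
time: 4.25
tool_pos: [474.6, -187.0, 12.1]
tcp_rot: [179.9, -0.0, 45.1]
ft_force: [-1.4, 0.1, 5.8]
finger_gap: 42.3
grip_force: 91.3
```

Emit:
jog_arm(rows=[[[0, 0, -10], [0, 0, 0]], [[0, 0, -30], [0, 0, 0]], [[0, 0, -60], [0, 0, 0]], [[0, 0, -90], [0, 0, 0]], [[0, 0, -120], [0, 0, 0]], [[0, 0, -150], [0, 0, 0]], [[0, 0, -180], [0, 0, 0]], [[0, 0, -205], [0, 0, 0]], [[0, 0, -220], [0, 0, 0]], [[0, 0, -220], [0, 0, 0]]])

```text
time: 5.25
tool_pos: [475.0, -187.1, 234.0]
tcp_rot: [179.8, -0.1, 45.1]
ft_force: [0.0, 0.4, -0.4]
finger_gap: 42.7
grip_force: 91.0
```

```bash
python3 -c "
from h import *
go(620,83,232,82);s=r.sense();print(s['grip_force'],s['finger_gap'])"
```

```text
at [ 475.  -187.1  234. ] [ 1.7976e+02 -8.0000e-02  4.5140e+01] t 5.25 shift [293.8 -87.8   2.1] turn [ 0.005  0.    -0.643]
91.00874472409487 42.65000239277271
```

Emit:
jog_arm(rows=[[[20, -6, 0], [0, 0, -0.06]], [[55, -16, 0], [0, 0, -0.12]], [[95, -28, 0], [0, 0, -0.2]], [[135, -40, 0], [0, 0, -0.3]], [[175, -52, 0], [0, 0, -0.4]], [[215, -64, 0], [0, 0, -0.5]], [[250, -75, 0], [0, 0, -0.58]], [[275, -82, 0], [0, 0, -0.64]], [[289, -86, 0], [0, 0, -0.64]], [[294, -88, 0], [0, 0, -0.64]]])

```text
time: 6.25
tool_pos: [618.5, 84.9, 229.4]
tcp_rot: [-179.8, 0.0, 81.8]
ft_force: [-1.2, -0.6, -0.3]
finger_gap: 42.5
grip_force: 91.1
```

Emit:
jog_arm(rows=[[[0, 0, 0], [0, 0, 0]], [[0, 0, 0], [0, 0, 0]]])

```text
time: 6.45
tool_pos: [618.5, 82.8, 231.0]
tcp_rot: [-180.0, 0.0, 81.7]
ft_force: [-0.0, -0.6, 0.0]
finger_gap: 42.6
grip_force: 91.1
```

```bash
python3 -c "
from h import *
go(620,83,232,82)
p,d=r.snapshot('scene');cv2.imwrite('pics/s3f.png',p);np.save('s3.npy',d);cv2.imwrite('pics/s3.png',cv2.resize(p[190:310,230:390],None,fx=5,fy=5,interpolation=2))"
```

```text
at [618.5  82.8 231. ] [-1.7997e+02  3.0000e-02  8.1710e+01] t 6.45 shift [ 0.5  1.5 -1. ] turn [-0.001  0.001 -0.005]
```

View pics/s3.png

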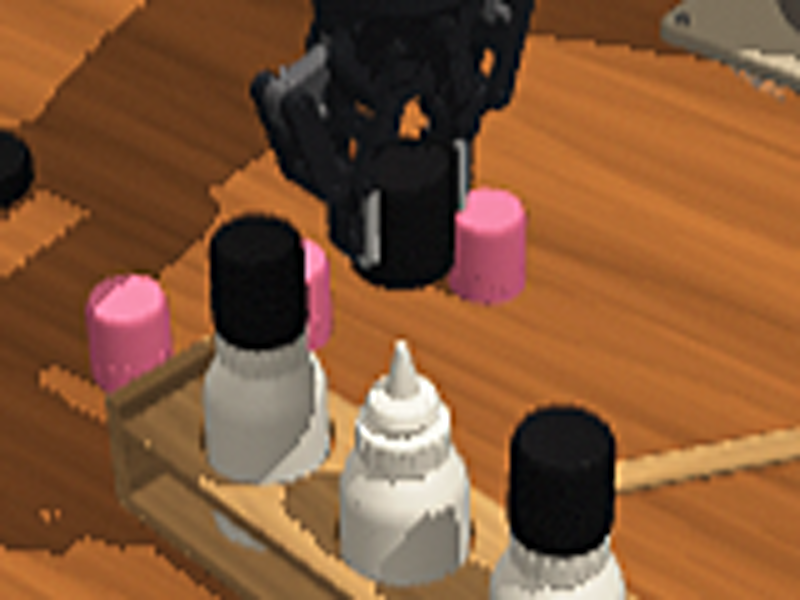

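The crop shows the cap held upright, with its rim bottom at about (404,283), above the nozzle tip at (402,342). The sideways match is good to about 1 mm. I'll now compare the held cap's lower rim with the rims of the fixed caps using one method, so the biases cancel.

```bash
cat >> h.py <<'E'
def lower(img,uc,va,vb,z,hw=7,R=22):
    """near lower rim of a dark cap in the scene view -> centre at height z"""
    g=img.max(-1).astype(float);P=[]
    for u in range(uc-hw,uc+hw+1):
        c=g[va:vb,u];k=np.argmax(np.diff(c)+0*c[1:]);lo=c[max(k-2,0):k].min();hi=c[k+1:k+4].max();t=(lo+hi)/2
        j=next(i for i in range(max(k-2,0),len(c)-1) if c[i]<=t<c[i+1]);P.append(ray("scene",u,va+j+(t-c[j])/(c[j+1]-c[j]),z)[:2])
    P=np.array(P);cam=r.camera_params("scene")["pose"][:2,3];k=P.mean(0);k=k+(k-cam)/np.linalg.norm(k-cam)*20
    f=least_squares(lambda x:np.hypot(*(P-x).T)-R,k,loss="soft_l1");return f.x.round(1),np.abs(f.fun).mean().round(2)
E
python3 - <<'E'
from h import *
p=cv2.imread("pics/s3f.png")
# full px = 190+v/5, 230+u/5
for hw in(5,7):
    a=lower(p,282,248,264,132,hw);b=lower(p,342,288,305,132,hw)
    print(a,b,"mid",(a[0]+b[0])/2,"dist",np.linalg.norm(a[0]-b[0]));print("held",[lower(p,311,236,252,z,hw) for z in(218,219,220)])
E
```

```text
(array([608.9, -12.8]), np.float64(0.22)) (array([634.2, 176.3]), np.float64(0.26)) mid [621.55  81.75] dist 190.7849574783086
held [(array([617.7,  80.4]), np.float64(0.37)), (array([618.7,  81.2]), np.float64(0.37)), (array([619.7,  82. ]), np.float64(0.37))]
(array([608.7, -12.5]), np.float64(0.28)) (array([634.3, 176.2]), np.float64(0.29)) mid [621.5   81.85] dist 190.42859554174103
held [(array([617.6,  80.9]), np.float64(0.68)), (array([618.5,  81.7]), np.float64(0.68)), (array([619.5,  82.5]), np.float64(0.68))]
```

Emit:
jog_arm(rows=[[[0, 2.5, 0], [0, 0, 0]], [[0, 2.5, 8], [0, 0, 0]], [[0, 2.5, 18], [0, 0, 0]], [[0, 2.5, 28], [0, 0, 0]], [[0, 2.5, 38], [0, 0, 0]], [[0, 2.5, 48], [0, 0, 0]], [[0, 2.5, 56], [0, 0, 0]], [[0, 2.5, 60], [0, 0, 0]], [[0, 2.5, 60], [0, 0, 0]], [[0, 2.5, 60], [0, 0, 0]]])

```text
time: 7.5
tool_pos: [621.6, 83.6, 171.6]
tcp_rot: [180.0, -0.0, 81.8]
ft_force: [-0.1, -0.0, -1.2]
finger_gap: 43.0
grip_force: 91.1
```

Run:
```python
from h import *
go(621,82.6,171,82)
p,d=r.snapshot('scene');go(621,82.6,171,82);cv2.imwrite('pics/s4.png',cv2.resize(p[200:300,240:400],None,fx=5,fy=5,interpolation=2))
```

```text
at [621.6  83.6 171.6] [179.98  -0.    81.81] t 7.5 shift [-1.  -0.4  0.6] turn [ 0.    -0.    -0.003]
at [621.8  83.6 172. ] [ 1.7994e+02 -1.0000e-02  8.1810e+01] t 7.55 shift [-1.1 -0.6  1. ] turn [ 0.001 -0.    -0.003]
```

View pics/s4.png

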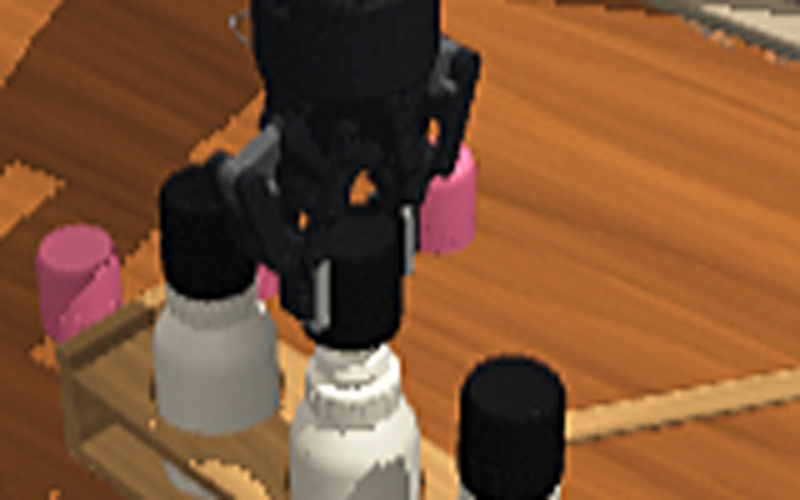

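The cap is over the nozzle: rim centre at about (354,347) in the crop, collar at about (355,400), and no contact force. I'll do one rim measurement to trim the alignment.

Run:
```python
from h import *
p,d=r.snapshot('scene');s=r.sense();print(s["tool_pos"].round(1),s["ft_force"].round(1))
for hw in(5,7):
    a=lower(p,342,288,305,132,hw)
    print(a,"held",[lower(p,311,262,277,z,hw) for z in(159,160)])
```

```text
[621.8  83.5 172.1] [ 0.5  0.3 -0.2]
(array([634.3, 176.3]), np.float64(0.23)) held [(array([620.8,  81.3]), np.float64(0.61)), (array([621.7,  82. ]), np.float64(0.61))]
(array([634.3, 176.2]), np.float64(0.27)) held [(array([620.8,  81. ]), np.float64(0.56)), (array([621.7,  81.7]), np.float64(0.56))]
```

Aligned to within 1 mm. I'll go down to the bead.

Emit:
jog_arm(rows=[[[0, 0, 3], [0, 0, 0]], [[0, 0, 6], [0, 0, 0]], [[0, 0, 8], [0, 0, 0]], [[0, 0, 10], [0, 0, 0]], [[0, 0, 12], [0, 0, 0]], [[0, 0, 13], [0, 0, 0]], [[0, 0, 14], [0, 0, 0]], [[0, 0, 15], [0, 0, 0]], [[0, 0, 15], [0, 0, 0]], [[0, 0, 15], [0, 0, 0]]])

```text
time: 8.6
tool_pos: [621.7, 83.7, 156.5]
tcp_rot: [180.0, -0.0, 81.8]
ft_force: [2.0, 1.0, -0.5]
finger_gap: 42.3
grip_force: 91.2
```

Emit:
jog_arm(rows=[[[0, 0, 0.5], [0, 0, 0]], [[0, 0, 1], [0, 0, 0]], [[0, 0, 1.5], [0, 0, 0]], [[0, 0, 2], [0, 0, 0]], [[0, 0, 2.5], [0, 0, 0]], [[0, 0, 3], [0, 0, 0]], [[0, 0, 3.5], [0, 0, 0]], [[0, 0, 4], [0, 0, 0]], [[0, 0, 4], [0, 0, 0]], [[0, 0, 4], [0, 0, 0]]])

```text
time: 9.6
tool_pos: [622.0, 84.0, 153.9]
tcp_rot: [179.9, -0.1, 81.8]
ft_force: [0.1, 3.2, 10.3]
finger_gap: 42.4
grip_force: 92.1
```

Emit:
jog_arm(rows=[[[0, 0, 0.4], [0, 0, 0]], [[0, 0, 0.8], [0, 0, 0]], [[0, 0, 1.2], [0, 0, 0]], [[0, 0, 1.6], [0, 0, 0]], [[0, 0, 2], [0, 0, 0]], [[0, 0, 2.4], [0, 0, 0]], [[0, 0, 2.7], [0, 0, 0]], [[0, 0, 3], [0, 0, 0]], [[0, 0, 3], [0, 0, 0]], [[0, 0, 3], [0, 0, 0]]])

```text
time: 10.6
tool_pos: [622.6, 83.9, 152.5]
tcp_rot: [179.8, -0.1, 81.8]
ft_force: [-3.7, 2.7, 18.3]
finger_gap: 42.8
grip_force: 92.9
```

Emit:
jog_arm(rows=[[[0, 0, 0.4], [0, 0, 0]], [[0, 0, 0.8], [0, 0, 0]], [[0, 0, 1.2], [0, 0, 0]], [[0, 0, 1.6], [0, 0, 0]], [[0, 0, 2], [0, 0, 0]], [[0, 0, 2], [0, 0, 0]]])

```text
time: 11.2
tool_pos: [622.9, 83.9, 151.5]
tcp_rot: [179.7, -0.1, 81.8]
ft_force: [-3.8, 2.3, 21.4]
finger_gap: 42.5
grip_force: 93.5
```

Emit:
jog_arm(rows=[[[0, -0.3, 0.4], [0, 0, 0]], [[0, -0.6, 0.8], [0, 0, 0]], [[0, -0.8, 1.2], [0, 0, 0]], [[0, -0.8, 1.6], [0, 0, 0]], [[0, -0.8, 2], [0, 0, 0]], [[0, -0.8, 2], [0, 0, 0]]])

```text
time: 11.8
tool_pos: [622.0, 83.9, 147.6]
tcp_rot: [179.8, -0.1, 81.8]
ft_force: [2.5, 2.0, 10.6]
finger_gap: 42.7
grip_force: 92.3
```

Emit:
jog_arm(rows=[[[0, 0, 0.4], [0, 0, 0]], [[0, 0, 0.8], [0, 0, 0]], [[0, 0, 1.2], [0, 0, 0]], [[0, 0, 1.6], [0, 0, 0]], [[0, 0, 2], [0, 0, 0]], [[0, 0, 2.4], [0, 0, 0]], [[0, 0, 2.8], [0, 0, 0]], [[0, 0, 2.8], [0, 0, 0]]])

```text
time: 12.6
tool_pos: [620.7, 83.8, 144.1]
tcp_rot: [180.0, -0.0, 81.8]
ft_force: [-4.5, 1.4, 13.4]
finger_gap: 42.5
grip_force: 95.8
```

Emit:
jog_arm(rows=[[[0, 0, 0.4], [0, 0, 0]], [[0, 0, 0.8], [0, 0, 0]], [[0, 0, 1.2], [0, 0, 0]], [[0, 0, 1.6], [0, 0, 0]], [[0, 0, 2], [0, 0, 0]], [[0, 0, 2], [0, 0, 0]], [[0, 0, 2], [0, 0, 0]]])

```text
time: 13.3
tool_pos: [620.7, 83.8, 144.1]
tcp_rot: [179.9, -0.0, 81.8]
ft_force: [-10.5, 1.6, 24.9]
finger_gap: 42.3
grip_force: 97.1
```

Run:
```python
from h import *
p,d=r.snapshot('scene');s=r.sense();print(s["tool_pos"].round(1),s["ft_force"].round(1))
for hw in(5,7):print("held",lower(p,311,278,294,132,hw),lower(p,342,288,305,132,hw))
cv2.imwrite('pics/s5.png',cv2.resize(p[210:310,240:400],None,fx=5,fy=5,interpolation=2))
```

```text
[620.7  83.8 144.1] [-11.    1.7  25.8]Traceback (most recent call last):
  File "<stdin>", line 3, in <module>
  File "h.py", line 32, in lower
    c=g[va:vb,u];k=np.argmax(np.diff(c)+0*c[1:]);lo=c[max(k-2,0):k].min();hi=c[k+1:k+4].max();t=(lo+hi)/2
                                                    ~~~~~~~~~~~~~~~~~~~^^
    return umr_minimum(a, axis, None, out, keepdims, initial, where)
ValueError: zero-size array to reduction operation minimum which has no identity
```

The force rose from 13 to 25 N with no travel, so the cap is on the stop. I'll check it visually.

Run:
```python
from h import *
p,d=r.snapshot('scene');s=r.sense();print(s["time"],s["tool_pos"].round(1),s["ft_force"].round(1))
cv2.imwrite('pics/s5.png',cv2.resize(p[210:310,240:400],None,fx=5,fy=5,interpolation=2))
for va,vb in((268,286),(266,282)):
    try:print("held",lower(p,311,va,vb,132,5),lower(p,342,288,305,132,5))
    except Exception as e:print(e)
```

```text
13.4 [620.7  83.8 144.1] [-10.6   1.1  25.1]
held (array([620.3,  82. ]), np.float64(0.61)) (array([634.2, 176.3]), np.float64(0.25))
held (array([620.3,  82. ]), np.float64(0.61)) (array([634.2, 176.3]), np.float64(0.25))
```

View pics/s5.png

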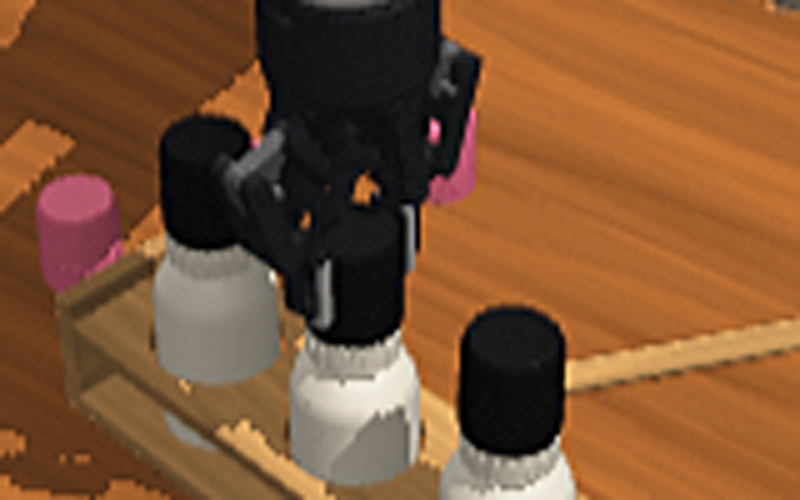

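The cap is seated on the collar, with its rim at (358,342) in the crop, like its neighbours. It is on axis within about 1.2 mm and pressed with 25 N, and nothing in this view has been disturbed.

```bash
python3 -c "
from bench import r
print(r.hand_in())"
```

```text
the job is handed in; nothing more can be done
None
```

The black cap clicked past the bead, is home on the bare bottle's collar within about 1.2 mm of its axis, and was handed in at about 13.4 s still gripped and pressed down with about 25 N; the hand-in returned no verdict.

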